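# Shim the wobbly bench scale

### The arm

A 7-joint arm with a two-finger parallel gripper is mounted at the origin on a cart in front of the work surface, level with it; the furniture and walls round the work are solid. World frame = base frame: x ahead of the robot, y to its left, z up, the work surface at z = 0. Lengths are in m, angles in rad, forces in N, time in s.
With the tool pointing down it reaches from about 0.4 to 0.85 m from the base axis. Payload 10.4 kg.
Tool frame: the origin (TCP) lies midway between the tips of the shut fingers; the grasp point (between the pads) lies 19 mm behind it; z points along the fingers, y is the line along which they close (so a half turn about z gives the same grasp; the last joint's range is limited). The gripper opens to 87 mm and grips with 3 to 60 N. Pads are 19 mm wide; open, the fingers measure 117 mm over their backs; the gripper's body (75 mm by 190 mm) begins 51 mm behind the grasp point.
Start: joints at [-1.129, 0.332, -0.065, 1.46, 0.022, 1.35, -0.088], TCP at [0.28, 0.559, 0.223] pointing down, gripper open.
Joint ranges: [-2.6, 2.6], [-0.5, 2.12], [-1.47, 1.34], [0.16, 2.42], [-1.27, 4.41], [0.06, 2.06], [-2.6, 2.6]. Speed limits (rad/s): [2.22, 2.22, 2.79, 2.79, 3.14, 3.14, 3.14].

### API

Orientations are given as [roll, pitch, yaw] about the fixed x, y, z axes, in that order (R = Rz(yaw) Ry(pitch) Rx(roll)).
In Python, from station import monitor, vision, ctrl gives the robot as it stands.
- The arm moves only by the tool servo_tool, never from a script. Its argument "deltas" is a list of rows, each a list of 7 numbers: the opening, from -1 (shut) to 1 (fully open), then the shift along the tool's x, y, z in m, then the turn, a rotation vector about the tool's x, y, z in rad. In form: [[jaw, dx, dy, dz, rx, ry, rz], ...]. A call has 1 to 10 rows; each row shifts and turns the commanded pose from where the row before left it, along the tool's axes as they then stand; what a row does not reach is not made up. A row lasts 1/8 s, in which the tool goes at most 62.5 mm and 10.7 degrees, less where a joint would pass 70% of its speed; a pose out of reach is approached as far as the arm can. A call with a gripper value outside its range is refused whole. The fingers move at their own pace and stop on an object; the grip force is fixed at half the most. Time passes only in rows, so rows that do not move let the fingers close. It gives the time, the measured TCP pose, the force, the opening and the grip force at its end, in the units of the state.
- monitor.get_obs(): the state, without advancing time (a new reading comes with each control period).
- vision.snapshot(name): name is "scene" or "top"; returns a dict with "image" (480x640x3 uint8, red, green, blue), "range_z" (480x640 float32, m along the optical axis (not along the pixel's ray), 0 where there is no reading), "camera_matrix" (3x3 intrinsics, pixels), "dist_coeffs" ([k1, k2, p1, p2, k3] as OpenCV has them; the pictures are not rectified), "R" (3x3) and "t" (3): a world point X has camera coordinates R X + t. Camera axes: x right, y down, z forward; pixel columns grow to the right and rows downward; lengths in m; the calibration is good to about 2 mm. A picture is of the moment at which its call begins.
- ctrl.sign_off(): hands the job in; it is judged then, once.
The state is a dict: "time_s": time; "joint_pos": joint angles; "qd": joint speeds; "joint_efforts": joint torques, N m; "tcp_pos": TCP position; "ee_rot": TCP orientation; "force": force on the tool from outside, world axes, zero at the start; "torque": the same for the moment, N m; "gripper_width": finger opening in m; "gripper_force": force on a finger pad.
Only numpy, scipy, OpenCV 4.12 (cv2) and the standard library are available. Lean on these libraries where they do the work, as an engineer would, in place of code of your own. Each camera call takes 0.05 s, during which the arm holds its last target. There are 200 camera calls.

### The job

The bench scale rocks because one of its feet is short. Without picking anything up, push the wooden wedge along the worktop, thin end first, under the short foot until it is snug and the foot takes weight, without jacking the scale out of level or shoving it along. Then press down firmly with the fingertips on top of the scale's corner above that foot to prove that it no longer rocks, and leave the wedge in place, the scale level and everything else where it stands.

Things in the scene. Friction and masses are not known exactly. Their poses are not given: they have to be found in the camera images.
- scale: Loose 2 kg bench scale: grey housing 230 (x) by 200 mm (y), underside 24 and top 62 mm up; round steel pan 150 mm across, centre x +15 mm, top 70 mm up; display near the front (-x) edge. Origin: worktop level under its middle. Feet at x +-92, y +-78 mm: three rubber feet and, at x -92, y -78, a bare stud that ends 9 mm above the worktop. Stands level; a sideways push of about 10 N shifts it.
- short_stud (a point): Lowest point of the short foot: a domed steel stud 18 mm across (9 mm ball end) under the front corner on the scale's -y side, 9 mm above the worktop while the scale is level. Axes as the scale's.
- short_corner (a point): Point on the housing's flat top, 62 mm above the worktop, straight above the short foot; 23 mm from the front edge, 22 mm from the side edge, 57 mm clear of the pan. Press here, within about 40 mm. Unshimmed, this corner rocks down 9 mm (0.08 rad) when pressed with more than 2 to 4.5 N.
- wedge: Loose wooden wedge, 80 (x) by 50 mm (y), 60 g. Origin: centre of its underside. Upright thick end, 20 mm tall, at x -40; falls evenly to 2 mm at x +40, which starts facing the short foot. Slides with under 1 N; touches the stud when its thin end is 30 mm past the stud's centre, then the push rises in a few mm to 5 N and more, and each 4.4 mm lifts the foot 1 mm. Stays where left (friction 0.6).
- small_tin: Bystander: round tin, 66 mm across, 46 mm tall, near the wedge. Origin at the centre of its underside.
- electrical_tape: Bystander: roll of black tape lying flat, 68 mm across, 19 mm tall, near the wedge. Origin at the centre of its underside.
- screwdriver_yellow: Bystander: screwdriver, 185 mm long, lying at the right. Origin under its middle.
- masking_tape: Bystander: roll of masking tape lying flat, 102 mm across, 24 mm tall, right of the scale. Origin under its centre.
Not all that is in view belongs to the job. Of the things like the wedge, leave any that is orange or purple; of the rest the smaller one is meant.

How it is judged:
By the outcome, as a careful person would: the job done as asked, in the order asked, and still so for the second after the job is handed in, with the robot touching nothing.
It also fails if it takes over 48 s, if anything falls off the work surface, if the arm or the gripper's body presses on something with over 40 N, if the wrist force passes 120 N, or if a joint passes its speed limit or range.

## Working session

There is one attempt and no reset: what is moved stays moved. The work goes in short steps, Python scripts to look and compute and a tool call to move; the robot and the scene stay as the last step left them, time stands still between calls to the robot, and variables do not carry over. Pictures are saved under pics/ and viewed, at most 10 in all, crops included, and the job is handed in when it is done.

Besides the shell and the picture viewer there is one more tool, called after "Call:" as name(argument=value, ...) on one line, values as JSON. servo_tool: Moves the arm, as the interface text tells. Its arguments: {"type":"object","properties":{"deltas":{"type":"array"}},"required":["deltas"]}

```bash
mkdir -p pics; ls
cat > h.py <<'E'
import numpy as np, cv2, pickle
def save(s,n):
    cv2.imwrite(f'pics/{n}.png',s['image'][...,::-1]); pickle.dump(s,open(f'{n}.pkl','wb'))
def load(n): return pickle.load(open(f'{n}.pkl','rb'))
def ray(s,uv):
    p=cv2.undistortPoints(np.array(uv,float).reshape(-1,1,2),s['camera_matrix'],s['dist_coeffs'])[:,0]
    d=np.c_[p,np.ones(len(p))]@s['R']; return -s['R'].T@s['t'],d
def onplane(s,uv,z):
    c,d=ray(s,uv); return c+d*((z-c[2])/d[:,2])[:,None]
def depthpts(s):
    v,u=np.mgrid[:480,:640]; uv=np.c_[u.ravel(),v.ravel()]
    c,d=ray(s,uv); return (c+d*s['range_z'].reshape(-1,1)).reshape(480,640,3)
E
python3 - <<'E'
from station import monitor,vision,ctrl
from h import *
for n in('scene','top'):
    s=vision.snapshot(n); save(s,n+'0'); print(n,-s['R'].T@s['t'])
print(monitor.get_obs())
E
```

```text
pics
scene [ 0.028031   -0.52207796  0.7544598 ]
top [ 0.37416388 -0.10095737  1.22788395]
{'time_s': 0.1, 'joint_pos': array([-1.12861171,  0.3328153 , -0.06468674,  1.46085827,  0.02158957,
        1.34992984, -0.08851777]), 'qd': array([-1.01755405e-03,  8.98864018e-05, -3.31268754e-04, -1.85265393e-03,
       -1.31602353e-03,  1.94888036e-03,  2.05427834e-03]), 'joint_efforts': array([ 2.50462268e-03, -6.24545360e+01,  2.54021923e-02, -3.90716171e+01,
       -6.14033989e-02,  3.67108150e-02,  2.29128170e-05]), 'tcp_pos': array([0.27999117, 0.55837408, 0.2218289 ]), 'ee_rot': array([-3.14027795e+00,  5.49150780e-05,  2.67679471e+00]), 'force': array([-0.6352525 ,  0.37485642,  0.46325346]), 'torque': array([-0.05355026,  0.03217865,  0.00166252]), 'gripper_force': 0.0, 'gripper_width': 0.08698729995360348}
```

View pics/scene0.png

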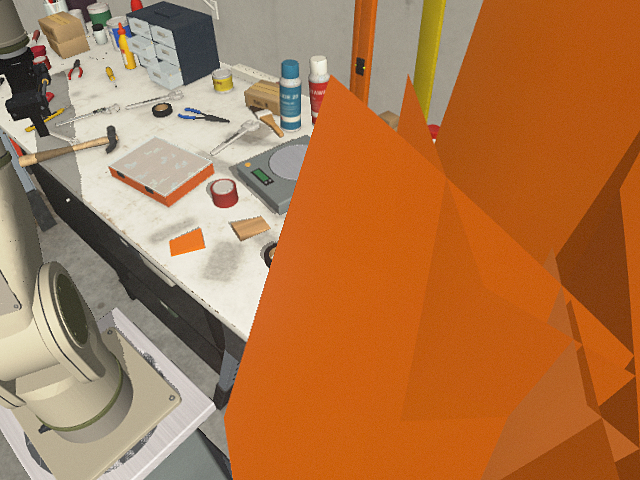

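View pics/top0.png

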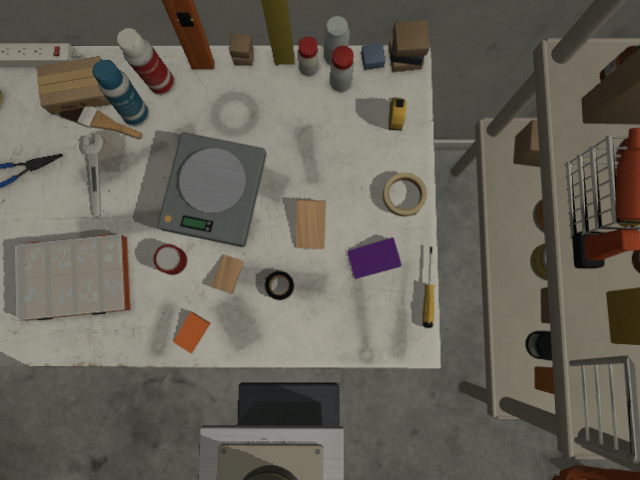

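The top view has +x up and +y left. The scale is near (212,190) with its display at the front, and the small wooden wedge is at (227,274), between the tin (170,259) and the black tape (279,285). The larger wooden wedge at (311,224), the orange one and the purple one are decoys. An orange object fills the right side of the scene view, but the wedge is visible there at (250,228).

Run:
```python
from h import *
T=load('top0');S=load('scene0')
P=depthpts(T);Q=depthpts(S)
hsv=cv2.cvtColor(T['image'],cv2.COLOR_RGB2HSV); hs=cv2.cvtColor(S['image'],cv2.COLOR_RGB2HSV)
def blob(m,box):
    k=np.zeros(m.shape,np.uint8);x0,y0,x1,y1=box;k[y0:y1,x0:x1]=m[y0:y1,x0:x1]
    k=cv2.morphologyEx(k,cv2.MORPH_OPEN,np.ones((3,3)))
    c=max(cv2.findContours(k,cv2.RETR_EXTERNAL,cv2.CHAIN_APPROX_NONE)[0],key=cv2.contourArea);return c
def quad(c):
    for e in np.arange(2,12,.5):
        a=cv2.approxPolyDP(c,e,True)[:,0]
        if len(a)<=4:return a
np.set_printoptions(precision=4,suppress=True)
# wedge
for nm,s,h,pp,box in(('top',T,hsv,P,(205,250,250,300)),('scene',S,hs,Q,(225,212,275,245))):
    m=((h[...,0]<22)&(h[...,1]>70)&(h[...,2]>60)).astype(np.uint8)
    c=blob(m,box);a=quad(c);print(nm,cv2.contourArea(c),a.tolist())
    print(onplane(s,a,0.0)); 
    k=np.zeros(m.shape,np.uint8);cv2.drawContours(k,[c],-1,1,-1);k=cv2.erode(k,np.ones((3,3)))>0
    p=pp[k];p=p[np.isfinite(p).all(1)]
    A=np.c_[p[:,:2],np.ones(len(p))];f=np.linalg.lstsq(A,p[:,2],rcond=None)[0];print('plane',f,'mean',p.mean(0),'slope',np.hypot(*f[:2]),'up-dir yaw',np.arctan2(f[1],f[0]),p[:,2].min(),p[:,2].max())
# scale: top by depth height
k=((P[...,2]>.05)&(P[...,2]<.085)).astype(np.uint8)
c=blob(k,(140,120,285,255));print('scale',cv2.contourArea(c),quad(c).tolist());print(onplane(T,quad(c),.062)); 
r=cv2.minAreaRect(onplane(T,c[:,0],.062)[:,:2].astype(np.float32));print(r)
# tin, tape by height
for n,lo,hi,box in(('tin',.03,.06,(145,235,195,282)),('tape',.010,.03,(258,265,302,308)),):
    k=((P[...,2]>lo)&(P[...,2]<hi)).astype(np.uint8);c=blob(k,box);q=onplane(T,c[:,0],np.median(P[...,2][k[:]>0]) if 0 else {'tin':.046,'tape':.019}[n])
    print(n,cv2.minEnclosingCircle(q[:,:2].astype(np.float32)))
print('table z',np.median(P[300:340,60:150,2]),np.median(P[345:360,250:330,2]))
z=cv2.resize(T['image'][150:320,140:320],None,fx=3.3,fy=3.3,interpolation=cv2.INTER_CUBIC);cv2.imwrite('pics/z1.png',z[...,::-1])
```

```text
top 704.0 [[223, 255], [211, 286], [232, 292], [242, 261]]
[[0.5353 0.1174 0.    ]
 [0.4632 0.143  0.    ]
 [0.4496 0.0942 0.    ]
 [0.5214 0.0729 0.    ]]
plane [-1.3509 -2.8386  0.9748] mean [0.4903 0.1038 0.0178] slope 3.143653498778027 up-dir yaw -2.0149812142434564 -0.0017124210163128595 1.227883950309007
scene 530.0 [[269, 226], [262, 217], [232, 223], [240, 239]]
[[0.5249 0.0779 0.    ]
 [0.5363 0.1137 0.    ]
 [0.4744 0.1552 0.    ]
 [0.4503 0.0998 0.    ]]
plane [-0.4884 -0.6616  0.3159] mean [0.4838 0.1001 0.0134] slope 0.8223307584120315 up-dir yaw -2.2066893789808866 0.0007270170323853131 0.7544598004020819
scale 8583.5 [[182, 133], [158, 227], [243, 244], [265, 149]]
[[0.8083 0.2084 0.062 ]
 [0.5897 0.2532 0.062 ]
 [0.5518 0.0628 0.062 ]
 [0.7703 0.0178 0.062 ]]
((0.6806197166442871, 0.13542553782463074), (0.2007499784231186, 0.22983624041080475), 78.32296752929688)
tin ((0.5213874578475952, 0.23101621866226196), 0.034713562577962875)
tape ((0.46560704708099365, -0.014954288490116596), 0.03370905667543411)
table z 0.0016970442899886251 0.0002152614110172424
```

View pics/z1.png

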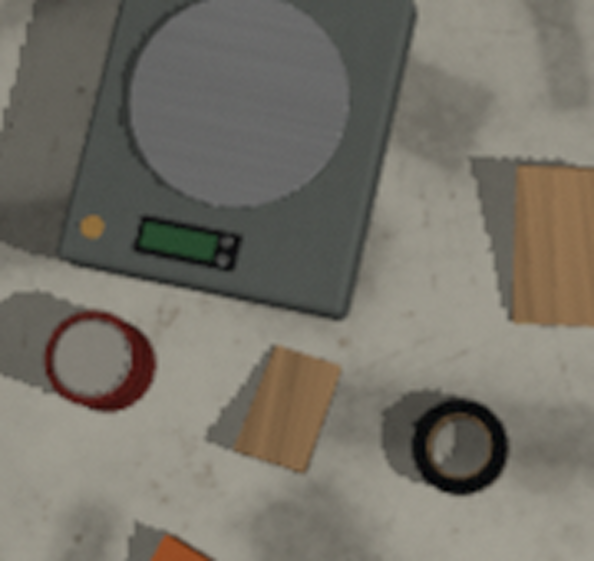

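The measurements agree with the given sizes. The scale measures 201 x 230 mm with centre (0.681, 0.135) and yaw -0.204, which puts the stud at about (0.575, 0.078). The wedge's thin end is at (0.528, 0.095) and its thick end at about (0.453, 0.116), with yaw about -0.28, pointing at the stud. I'll go behind the thick end with the fingers shut.

Call:
servo_tool(deltas=[[-1,-0.0324,-0.0323,0.012,0,0,0],[-1,-0.0324,-0.0323,0.012,0,0,0],[-1,-0.0324,-0.0323,0.012,0,0,0],[-1,-0.0324,-0.0323,0.012,0,0,0],[-1,-0.0324,-0.0323,0.012,0,0,0],[-1,-0.0324,-0.0323,0.012,0,0,0],[-1,-0.0324,-0.0323,0.012,0,0,0],[-1,-0.0324,-0.0323,0.012,0,0,0],[-1,-0.0324,-0.0323,0.012,0,0,0],[-1,-0.0324,-0.0323,0.012,0,0,0]])

```text
time_s: 1.35
tcp_pos: [0.4251, 0.1233, 0.1021]
ee_rot: [3.141, -0.0, 2.677]
force: [0.3, 0.9, 0.7]
gripper_width: 0.0016
gripper_force: 0.0
```

Call:
servo_tool(deltas=[[-1,0,0,0,0,0,-0.09],[-1,0,0,0,0,0,-0.1],[-1,0,0,0,0,0,0],[-1,0,0,0,0,0,0]])

```text
time_s: 1.85
tcp_pos: [0.4249, 0.1248, 0.1024]
ee_rot: [-3.142, -0.0, 2.865]
force: [1.6, -0.0, -0.1]
gripper_width: 0.0005
gripper_force: 0.0
```

Run:
```python
from station import monitor,vision
from h import *
save(vision.snapshot('scene'),'s1');save(vision.snapshot('top'),'t1')
o=monitor.get_obs();print(o['tcp_pos'],o['ee_rot'],o['force'],o['gripper_width'],o['joint_pos'])
a=load('s1')['image'][150:290,130:330];b=load('t1')['image'][200:340,140:340]
cv2.imwrite('pics/p1.png',np.vstack([cv2.resize(i,None,fx=2.1,fy=2.1,interpolation=cv2.INTER_CUBIC) for i in(a,b)])[...,::-1])
```

```text
[0.42490651 0.12487677 0.1025038 ] [ 3.14156540e+00 -7.41287840e-05  2.86564924e+00] [-0.32806255 -0.56053723 -1.30265538] 0.00020676111543415135 [-0.63730631  0.03516851  0.25392079  2.07775188 -0.01038188  1.02986474
  0.91666356]
```

View pics/p1.png

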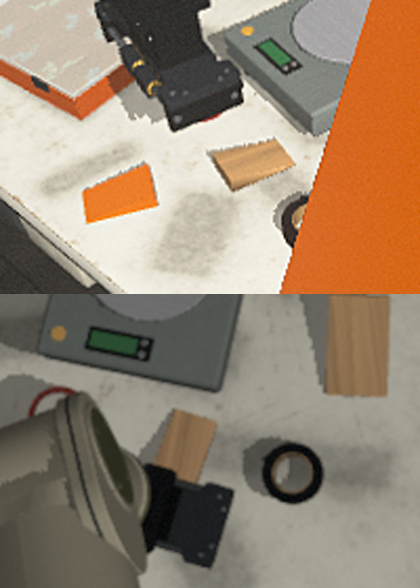

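The wedge is clear and in line with the tool. I'll go down and push most of the way.

Call:
servo_tool(deltas=[[-1,0,0,0.03,0,0,0],[-1,0,0,0.03,0,0,0],[-1,0,0,0.02,0,0,0],[-1,0,0,0.013,0,0,0],[-1,0,0,0,0,0,0],[-1,0,0,0,0,0,0]])

```text
time_s: 2.7
tcp_pos: [0.4255, 0.125, 0.0102]
ee_rot: [3.141, 0.001, 2.867]
force: [0.1, 0.6, 0.2]
gripper_width: 0.0007
gripper_force: 0.0
```

Call:
servo_tool(deltas=[[-1,-0.008,0,0,0,0,0],[-1,-0.006,0,0,0,0,0],[-1,-0.005,0,0,0,0,0],[-1,-0.005,-0.0005,0,0,0,0],[-1,-0.006,-0.0005,0,0,0,0],[-1,-0.006,-0.0005,0,0,0,0],[-1,-0.006,-0.0005,0,0,0,0],[-1,-0.006,-0.0005,0,0,0,0],[-1,-0.006,-0.0005,0,0,0,0],[-1,0,0,0,0,0,0]])

```text
time_s: 3.95
tcp_pos: [0.4766, 0.107, 0.0096]
ee_rot: [3.142, 0.0, 2.866]
force: [-0.4, 0.9, -0.3]
gripper_width: 0.0002
gripper_force: 0.0
```

Run:
```python
from station import monitor,vision
from h import *
save(vision.snapshot('scene'),'s2');save(vision.snapshot('top'),'t2')
o=monitor.get_obs();print(o['tcp_pos'],o['ee_rot'],o['force'])
a=load('s2')['image'][150:290,180:330];b=load('t2')['image'][200:340,140:340]
cv2.imwrite('pics/p2.png',np.vstack([cv2.resize(i,(400,280),interpolation=cv2.INTER_CUBIC) for i in(a,b)])[...,::-1])
```

```text
[0.47609434 0.10720246 0.00949209] [-3.14154901e+00 -1.26231403e-04  2.86675557e+00] [-0.72621729  0.14766174  0.3066231 ]
```

View pics/p2.png

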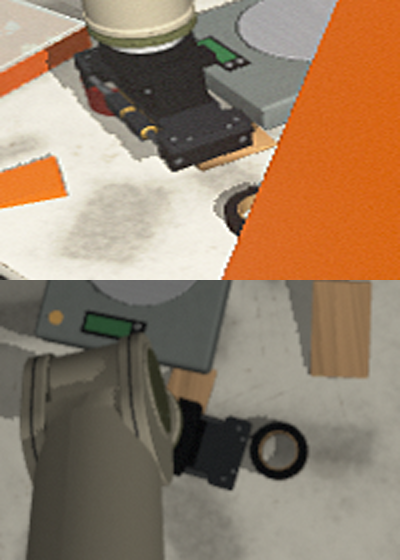

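The wedge is moving straight (visible at about (195,385) in the lower view) and nothing else is touched. I'll keep pushing.

Call:
servo_tool(deltas=[[-1,-0.006,-0.0003,0,0,0,0],[-1,-0.006,-0.0003,0,0,0,0],[-1,-0.006,-0.0003,0,0,0,0],[-1,-0.006,-0.0003,0,0,0,0],[-1,-0.005,0,0,0,0,0],[-1,0,0,0,0,0,0],[-1,0,0,0,0,0,0]])

```text
time_s: 4.92
tcp_pos: [0.5036, 0.0982, 0.0095]
ee_rot: [3.142, -0.0, 2.867]
force: [-0.7, 0.1, -1.1]
gripper_width: 0.0003
gripper_force: 0.0
```

Call:
servo_tool(deltas=[[-1,-0.003,0,0,0,0,0],[-1,0,0,0,0,0,0]])

```text
time_s: 5.18
tcp_pos: [0.5068, 0.0974, 0.0096]
ee_rot: [3.141, 0.0, 2.867]
force: [-0.3, -1.3, -0.6]
gripper_width: 0.0005
gripper_force: 0.0
```

Call:
servo_tool(deltas=[[-1,-0.003,0,0,0,0,0],[-1,0,0,0,0,0,0]])

```text
time_s: 5.42
tcp_pos: [0.5097, 0.0965, 0.0096]
ee_rot: [3.141, 0.0, 2.867]
force: [-0.3, -0.3, -0.4]
gripper_width: 0.0004
gripper_force: 0.0
```

```bash
cat > f.py <<'E'
from station import monitor,vision
from h import *
fs=[]
for i in range(3):
    s=vision.snapshot('top'); fs.append(monitor.get_obs()['force'])
save(s,'t3'); o=monitor.get_obs(); f=np.mean(fs,0); d=np.array([.962,-.273,0])
print('tcp',o['tcp_pos'],'fwd',(o['tcp_pos']-[.4249,.1249,0])@d,'F',f,'push',-f@d)
P=depthpts(s);k=((P[...,2]>.045)&(P[...,2]<.085)).astype(np.uint8)
import sys
E
python3 f.py
```

```text
tcp [0.50951469 0.09658847 0.00951885] fwd 0.08912838236904362 F [ 0.48818511  0.02791224 -0.00566167] push -0.46201403042164496
```

Call:
servo_tool(deltas=[[-1,-0.002,0,0,0,0,0],[-1,0,0,0,0,0,0]])

```text
time_s: 5.82
tcp_pos: [0.5116, 0.096, 0.0095]
ee_rot: [3.142, 0.0, 2.867]
force: [0.3, 0.2, -0.5]
gripper_width: 0.0003
gripper_force: 0.0
```

Call:
servo_tool(deltas=[[-1,-0.002,0,0,0,0,0],[-1,0,0,0,0,0,0]])

```text
time_s: 6.08
tcp_pos: [0.5136, 0.0954, 0.0096]
ee_rot: [3.141, 0.0, 2.867]
force: [0.6, 0.2, -0.3]
gripper_width: 0.0008
gripper_force: 0.0
```

Call:
servo_tool(deltas=[[-1,-0.002,0,0,0,0,0],[-1,0,0,0,0,0,0]])

```text
time_s: 6.32
tcp_pos: [0.5155, 0.0949, 0.0096]
ee_rot: [3.141, 0.0, 2.867]
force: [0.6, 0.1, -0.1]
gripper_width: 0.0004
gripper_force: 0.0
```

```bash
python3 f.py
```

```text
tcp [0.51530377 0.09495329 0.00953169] fwd 0.09514387426543215 F [-0.45085524 -0.3563431  -0.03398998] push 0.33644107311472266
```

Call:
servo_tool(deltas=[[-1,-0.0015,0,0,0,0,0],[-1,0,0,0,0,0,0]])

```text
time_s: 6.72
tcp_pos: [0.5168, 0.0946, 0.0095]
ee_rot: [3.142, -0.0, 2.867]
force: [-1.3, 0.8, 0.0]
gripper_width: 0.0009
gripper_force: 0.2
```

Call:
servo_tool(deltas=[[-1,-0.0015,0,0,0,0,0],[-1,0,0,0,0,0,0]])

```text
time_s: 6.98
tcp_pos: [0.5174, 0.0944, 0.0094]
ee_rot: [-3.141, -0.002, 2.867]
force: [-5.2, 0.8, 4.4]
gripper_width: 0.0007
gripper_force: 2.5
```

```bash
python3 f.py
```

```text
tcp [0.51737711 0.09442629 0.00939664] fwd 0.09728230453190553 F [-5.42894496  1.3690056   4.02723137] push 5.596383585142633
```

The wedge touched the stud where predicted (97 mm of advance), and the push is 5.6 N. One small step more will make sure it takes weight.

Call:
servo_tool(deltas=[[-1,-0.0007,0,0,0,0,0],[-1,0,0,0,0,0,0]])

```text
time_s: 7.38
tcp_pos: [0.5175, 0.0944, 0.0093]
ee_rot: [-3.141, -0.003, 2.867]
force: [-6.5, 2.1, 6.1]
gripper_width: 0.0008
gripper_force: 3.8
```

```bash
python3 f.py
```

```text
tcp [0.51754933 0.09436917 0.00933276] fwd 0.09746357249899493 F [-7.79451763  1.82982262  5.76010456] push 7.997867531157254
```

Call:
servo_tool(deltas=[[-1,0,0,-0.0005,0,0,0],[-1,0,0,0,0,0,0]])

```text
time_s: 7.78
tcp_pos: [0.5176, 0.0942, 0.0094]
ee_rot: [-3.141, -0.002, 2.867]
force: [-5.1, 1.6, 0.7]
gripper_width: 0.0004
gripper_force: 2.7
```

```bash
python3 f.py
```

```text
tcp [0.51762086 0.09416939 0.00943025] fwd 0.09758692913714935 F [-5.25104943  1.80497281 -0.41658093] push 5.544267129725195
```

Call:
servo_tool(deltas=[[-1,-0.0006,0,-0.0002,0,0,0],[-1,0,0,0,0,0,0]])

```text
time_s: 8.18
tcp_pos: [0.5178, 0.094, 0.0095]
ee_rot: [-3.141, -0.003, 2.867]
force: [-5.7, 2.0, -0.4]
gripper_width: 0.0007
gripper_force: 3.2
```

```bash
python3 f.py
```

```text
tcp [0.51782117 0.09403337 0.00945769] fwd 0.0978167528474318 F [-5.65566041  2.05792421 -0.70849494] push 6.002558624337536
```

Call:
servo_tool(deltas=[[-1,-0.0008,0,-0.0001,0,0,0],[-1,0,0,0,0,0,0]])

```text
time_s: 8.57
tcp_pos: [0.5181, 0.094, 0.0094]
ee_rot: [-3.14, -0.004, 2.867]
force: [-8.3, 2.0, 0.9]
gripper_width: 0.0001
gripper_force: 4.3
```

```bash
python3 f.py
```

```text
tcp [0.5180693  0.0939562  0.00945224] fwd 0.09807652733597226 F [-8.06659824  2.59257675  0.82175165] push 8.467840961256279
```

The wedge is snug at about 8.5 N of push, below the 10 N that would shift the scale. I'll back off, lift clear and look.

Call:
servo_tool(deltas=[[-1,0.004,0,0,0,0,0],[-1,0.01,0,0,0,0,0],[-1,0.015,0,0,0,0,0],[-1,0.01,0,-0.01,0,0,0],[-1,0,0,-0.04,0,0,0],[-1,0,0,-0.05,0,0,0],[-1,0,0,-0.04,0,0,0],[-1,0,0,0,0,0,0],[-1,0,0,0,0,0,0]])

```text
time_s: 9.85
tcp_pos: [0.4821, 0.1042, 0.1503]
ee_rot: [3.141, 0.0, 2.867]
force: [-0.2, -0.2, -0.5]
gripper_width: 0.0005
gripper_force: 0.0
```

Run:
```python
from station import monitor,vision
from h import *
save(vision.snapshot('scene'),'s4');save(vision.snapshot('top'),'t4')
o=monitor.get_obs();print(o['tcp_pos'],o['ee_rot'],o['force'])
for n in('top0','t4'):
    s=load(n);P=depthpts(s)
    # housing right edge / corner region height and pixels
    k=((P[...,2]>.05)&(P[...,2]<.085)&(s['range_z']>0)).astype(np.uint8)
    k[:, :225]=0;k[255:]=0;k[:125]=0;k[:,285:]=0
    c=max(cv2.findContours(k,0,1)[0],key=cv2.contourArea)
    # right edge points rows 160..235
    e=np.array([[np.where(k[r])[0].max()+.5,r] for r in range(160,232)]);q=onplane(s,e,.062)
    f=np.polyfit(q[:,0],q[:,1],1);print(n,'edge yaw',np.arctan(f[0]),'y at x=.65',np.polyval(f,.65))
a=load('s4')['image'][150:290,180:330];b=load('t4')['image'][200:340,140:340]
cv2.imwrite('pics/p4.png',np.vstack([cv2.resize(i,(400,280),interpolation=cv2.INTER_CUBIC) for i in(a,b)])[...,::-1])
```

```text
[0.4818278  0.10399456 0.14940391] [-3.14063907e+00 -1.33685747e-03  2.86691283e+00] [ 0.60492072  0.09449305 -0.10929928]
top0 edge yaw -0.2027130840169625 y at x=.65 0.03965065383416397
t4 edge yaw -0.20183851061117328 y at x=.65 0.03970214104792247
```

View pics/p4.png

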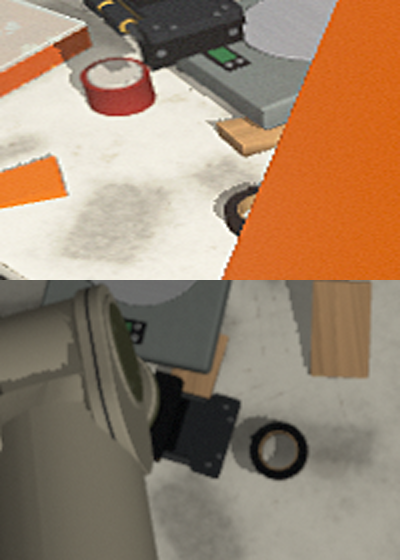

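The scale has not shifted (its edge is within 0.1 mm and 0.001 rad of before), and the wedge stands under the corner. Next I'll move over the corner and press.

Call:
servo_tool(deltas=[[-1,-0.03,0,0,0,0,0],[-1,-0.03,0,0,0,0,0],[-1,-0.025,0,0.015,0,0,0],[-1,-0.0115,0,0.03,0,0,0],[-1,0,0,0.025,0,0,0],[-1,0,0,0.01,0,0,0],[-1,0,0,0,0,0,0],[-1,0,0,0,0,0,0]])

```text
time_s: 10.95
tcp_pos: [0.576, 0.0781, 0.0713]
ee_rot: [3.141, 0.001, 2.867]
force: [1.0, 0.6, -0.6]
gripper_width: 0.0007
gripper_force: 0.0
```

Call:
servo_tool(deltas=[[-1,0,0,0.003,0,0,0],[-1,0,0,0.002,0,0,0],[-1,0,0,0,0,0,0]])

```text
time_s: 11.32
tcp_pos: [0.5755, 0.078, 0.0653]
ee_rot: [3.142, -0.0, 2.867]
force: [-0.0, 0.5, 0.2]
gripper_width: 0.0008
gripper_force: 0.0
```

Call:
servo_tool(deltas=[[-1,0,0,0.0015,0,0,0],[-1,0,0,0,0,0,0]])

```text
time_s: 11.58
tcp_pos: [0.5755, 0.0779, 0.0638]
ee_rot: [-3.142, -0.0, 2.867]
force: [-0.3, 0.1, -0.0]
gripper_width: 0.0006
gripper_force: 0.0
```

Call:
servo_tool(deltas=[[-1,0,0,0.0015,0,0,0],[-1,0,0,0,0,0,0]])

```text
time_s: 11.82
tcp_pos: [0.5757, 0.078, 0.0625]
ee_rot: [3.141, 0.0, 2.867]
force: [-0.3, -0.4, 2.9]
gripper_width: 0.0
gripper_force: 1.5
```

Call:
servo_tool(deltas=[[-1,0,0,0.0015,0,0,0],[-1,0,0,0,0,0,0]])

```text
time_s: 12.08
tcp_pos: [0.5757, 0.0779, 0.0623]
ee_rot: [3.141, 0.0, 2.867]
force: [-7.2, -0.9, 17.7]
gripper_width: 0.0006
gripper_force: 8.7
```

It holds 17.7 N with the corner at 62.3 mm, so it doesn't rock. I'll hold the press, easing the side force, then lift off.

Call:
servo_tool(deltas=[[-1,0.001,0,0,0,0,0],[-1,0,0,0,0,0,0],[-1,0,0,0,0,0,0],[-1,0,0,0,0,0,0],[-1,0,0,0,0,0,0],[-1,0,0,0,0,0,0],[-1,0,0,0,0,0,0],[-1,0,0,0,0,0,0]])

```text
time_s: 13.08
tcp_pos: [0.5757, 0.078, 0.0624]
ee_rot: [3.141, 0.002, 2.866]
force: [-2.7, -1.8, 13.5]
gripper_width: 0.0005
gripper_force: 6.7
```

Call:
servo_tool(deltas=[[-1,0,0,-0.0015,0,0,0],[-1,0,0,-0.002,0,0,0],[-1,0,0,-0.02,0,0,0],[-1,0,0,-0.05,0,0,0],[-1,0,0,-0.06,0,0,0],[-1,0.05,0.02,-0.02,0,0,0],[-1,0.03,0.05,0,0,0,0],[-1,0,0.06,0,0,0,0],[-1,0,0.06,0,0,0,0],[-1,0,0.06,0,0,0,0]])

```text
time_s: 14.32
tcp_pos: [0.5656, 0.3425, 0.2143]
ee_rot: [3.141, -0.0, 2.867]
force: [0.4, 0.5, 0.1]
gripper_width: 0.0005
gripper_force: 0.0
```

Call:
servo_tool(deltas=[[-1,0,0.06,0,0,0,0],[-1,0,0.06,0,0,0,0],[-1,0,0,0,0,0,0],[-1,0,0,0,0,0,0]])

```text
time_s: 14.82
tcp_pos: [0.5981, 0.4554, 0.2135]
ee_rot: [-3.14, -0.0, 2.867]
force: [-0.6, 0.3, -0.0]
gripper_width: 0.0003
gripper_force: 0.0
```

Run:
```python
from station import monitor,vision
from h import *
save(vision.snapshot('scene'),'s5');save(vision.snapshot('top'),'t5')
o=monitor.get_obs();print(o['tcp_pos'],o['force'])
for n in('top0','t5'):
    s=load(n);P=depthpts(s)
    k=((P[...,2]>.05)&(P[...,2]<.085)&(s['range_z']>0)).astype(np.uint8)
    k[:,:140]=0;k[255:]=0;k[:120]=0;k[:,285:]=0
    c=max(cv2.findContours(k,0,1)[0],key=cv2.contourArea)
    print(n,cv2.minAreaRect(onplane(s,c[:,0],.062)[:,:2].astype(np.float32)))
    kk=cv2.erode(k,np.ones((9,9)))>0;p=P[kk];p=p[(p[:,2]<.066)];f=np.linalg.lstsq(np.c_[p[:,:2],np.ones(len(p))],p[:,2],rcond=None)[0];print('tilt',f)
b=load('t5')['image'];cv2.imwrite('pics/p5.png',cv2.resize(b[120:340,120:400],None,fx=2.5,fy=2.5,interpolation=cv2.INTER_CUBIC)[...,::-1])
```

```text
[0.59857157 0.45449974 0.21507379] [ 0.21918342 -0.95214872  0.03530786]
top0 ((0.6806197166442871, 0.13542553782463074), (0.2007499784231186, 0.22983624041080475), 78.32296752929688)
tilt [-0.00300638  0.00257662  0.06393471]
t5 ((0.6804728507995605, 0.13550379872322083), (0.2006644308567047, 0.23014797270298004), 78.35221862792969)
tilt [-0.00264584  0.00045671  0.06401374]
```

View pics/p5.png

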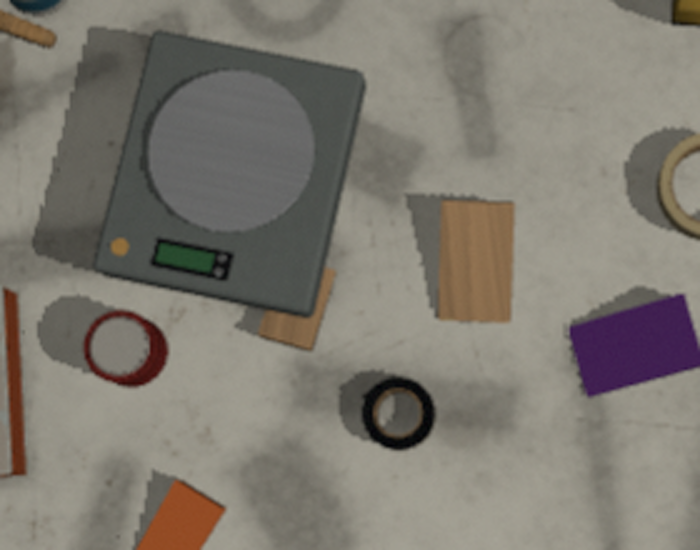

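The wedge is in place under the short corner, at about (297,310) in this view. The scale has moved 0.2 mm and stands level (tilt changed by about 0.002 rad), and the bystanders are where they were. I'll hand it in.

```bash
python3 -c "
from station import ctrl
print(ctrl.sign_off())"
```

```text
the job is handed in; nothing more can be done
None
```

The wedge is snug under the short foot, the corner held a 13–18 N press for about a second without rocking, the scale is level and unmoved (within 0.2 mm), and the job is handed in; its verdict was not shown.

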